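Level the hall shelf with the spirit level from the carton

TASK

Fold both flaps of the carton well back and leave them open, take out the spirit level and lay it flat along the little shelf, beside the levelling knob, and let go of it. Then turn the knob of the levelling foot until the bubble sits centred between its rings, let go of the knob, and press down steadily but not hard on top of the level to see that the shelf stays true: finish while still pressing, without letting go. Leave the bowl, keys and other things on the console where they are.

Things in the scene. Friction and masses are not known exactly. Their poses are not given: they have to be found in the camera images.
- carton: Low cardboard carton, fixed on the console, with two hinged flaps on top standing ajar. Outside 154 mm (its x) by 234 mm (its y), rim 55 mm above its underside; walls and floor 4 mm. Origin: centre of its underside on the console, z up. It may stand on either side of the robot's middle line.
- flap_near (a joint): Opening angle (rad) of the flap hinged along the carton's -x rim: 0 closed, 1.57 upright, up to 2.7 folded back outwards; starts 0.8 to 1.15. The flap is 60 mm long, 228 mm wide (along the carton's y), 4 mm thick, of smooth slippery card; its crease stays where it is left and gives way to about 1 N at the edge.
- flap_far (a joint): The same for the flap hinged along the carton's +x rim.
- flap_near_edge (a point): Middle of the free edge of flap_near.
- flap_far_edge (a point): Middle of the free edge of flap_far. Between the two free edges there is a gap of 70 to 105 mm at the start.
- level: Small aluminium spirit level, 150 mm long (its x), 26 mm wide (its y), 42 mm high, about 0.2 kg, lying loose on the carton's floor along the carton's y, vial upwards. Origin: centre of its underside. The vial lies in a groove in the middle of its top, between two solid ends (each 36 mm long); it is the same either way round.
- bubble_mid (a point): The bubble, a pale 20 mm lozenge in the 74 mm green vial on top of the level, 37 mm above its underside. Its x in the level's frame is 0 when centred between the two black rings; it drifts to the higher end, about 0.6 mm per mrad of slope, up to 22 mm, and settles in about 1.5 s.
- shelf_board: Small wooden shelf, board 130 mm by 270 mm by 12 mm, its top 74 mm above the console when level, standing on two fixed legs at one end and on a levelling screw at the other. Origin: tilting axis at the feet of the fixed legs, 105 mm from the board's middle. At the start the screw end is too low by 16 to 40 mrad. The shelf cannot shift on the console; it may stand on either side.
- shelf_top (a point): Middle of the board's top face; x across the board, y along it towards the levelling screw, z out of the board. Free board for the level: from y = -135 mm to y = +50 mm, so the level, laid along y, is best centred at y = -35 mm.
- knob_grip (a point): Grip point of the levelling foot's steel bar knob, on the screw axis at shelf_top's y = +105 mm, 114 mm above the console (the knob does not rise or sink). The bar is 46 mm long (the point's x axis), 12 mm thick (its y) and 34 mm high, 92 to 126 mm above the console, over a 34 mm disc; the board lies 14 to 27 mm below the bar.
- knob: The whole screw with its bar knob; origin on its axis at the console. It turns on its vertical axis against 0.12 N m of friction and stays where it is left. Clockwise seen from above raises the screw end by 15 mrad per rad turned (bubble: 9 mm per rad), anticlockwise lowers it; 1.1 to 2.7 rad clockwise are needed at the start.
- bowl: Bystander, to be left alone: green ceramic bowl, 120 mm across, 50 mm high. Origin: underside.
- key1: Bystander, to be left alone: steel key, 60 mm long, 4 mm thick, flat on the console. Origin: underside.
- key2: Bystander, to be left alone: second steel key, same as the first. Origin: underside.
- dial_cover: Bystander, to be left alone: round white plastic thermostat dial cover, 84 mm across, 22 mm high. Origin: underside.
- phone_stand: Bystander, to be left alone: clear acrylic phone stand, 80 x 70 mm, about 100 mm high. Origin: underside.
- shoehorn: Bystander, to be left alone: wooden shoehorn lying flat, about 225 mm long, 8 mm thick. Origin: underside.

How it is judged:
By the outcome, as a careful person would: the job done as asked, in the order asked, and still so for the second after the job is handed in, while the arm keeps its last pose, push and grip.
It also fails if it takes over 72 s, if anything falls off the work surface, if the arm or the gripper's body presses on something with over 40 N, if the wrist force passes 120 N, or if a joint passes its speed limit or range.

ROBOT

A 6-joint arm with a two-finger parallel gripper is mounted at the origin on the work surface. World frame = base frame: x ahead of the robot, y to its left, z up, the work surface at z = 0. Lengths are in m, angles in rad, forces in N, time in s.
With the tool pointing down it reaches from about 0.15 to 0.775 m from the base axis. Payload 6.1 kg.
Tool frame: the origin (TCP) lies at the very end of the fingers, on their centre line; the grasp point (between the pads) lies arm.hold_point_z behind it (arm.hold_point_z is the distance from the TCP to the grasp point, in m); x points along the fingers, z is the direction in which the jaws open and shut, and the axes are right-handed (so a half turn about x gives the same grasp; the last joint's range is limited). The gripper opens to 85 mm and grips with 20 to 120 N. Pads are 22 mm wide; open, the fingers measure 114 mm over their backs; the gripper's body (76 mm by 85 mm) begins 54 mm behind the grasp point. The pads swing forward as they close: fully open they stand 13 mm farther back than shut.
Start: joints at [-1.32, 0.126, -0.04, 1.405, 0, 1.571], TCP at [0.13, -0.509, 0.205] pointing down, gripper open.
Joint ranges: [-2.72, 2.72], [-0.95, 1.95], [-1.27, 1.35], [-1.78, 2.02], [-1.46, 1.47], [-3.14, 3.14]. Speed limits (rad/s): [2.39, 2.39, 3.01, 3.14, 3.14, 3.14].

INTERFACE

Orientations are given as a rotation vector (axis times angle).
In Python, from bench import arm gives the robot as it stands.
- The arm moves only by the tool send_rows, never from a script. Its argument "commands" is a list of rows, each a list of 4 numbers: the shift along the tool's x, y, z in m, then the turn about the tool's x in degrees. In form: [[x, y, z, yaw], ...]. A call has 1 to 12 rows; each row is the pose to reach, as a shift and turn from the pose commanded when the call began, along the tool's axes at that moment; what a row does not reach only later rows make up. A row lasts 1/8 s, in which the tool goes at most 62.5 mm and 10.7 degrees, less where a joint would pass 70% of its speed; a pose out of reach is approached as far as the arm can. A call with a gripper value outside its range is refused whole. "claw" is the finger opening in m, from 0 to 0.0854, set as the call begins (left out, the last holds). The fingers move at their own pace and stop on an object; the grip force is fixed at half the most. Time passes only in rows, so rows that repeat a pose let the fingers close. It gives the time, the measured TCP pose, the force and the opening at its end, in the units of the state.
- arm.get_state(): the state, without advancing time (a new reading comes with each control period).
- arm.capture(name): name is "side" or "top"; returns a dict with "img" (480x640x3 uint8, red, green, blue), "z_map" (480x640 float32, m along the optical axis (not along the pixel's ray), 0 where there is no reading), "vertical_fov" (degrees; the focal length in pixels is half the picture's height over the tangent of half this angle, whatever the lens; pixels are square), "cx", "cy" (the principal point, pixels), "k1" (the pictures are not rectified: a ray, as slopes to the right and down, at radius r is drawn at 1 + k1 r^2 times it, then the intrinsics apply), "R" (3x3) and "t" (3): a world point X has camera coordinates R X + t. Camera axes: x right, y down, z forward; pixel columns grow to the right and rows downward; lengths in m; the calibration is good to about 2 mm. A picture is of the moment at which its call begins.
- arm.close_job(): hands the job in, once; it reports no verdict.
Trained networks look in a picture, given as the dict that the camera call returned (one of the last four; its "shot" number tells which), for a name from the list of things; names that differ only in an ending like _2 or _b are one class to them, and where a whole thing is asked for, a point or a joint stands for the part that bears it (a point fixed in the world has none). Each returns a list of dicts, best first, with "confidence" (0 to 1); they miss things now and then, are a little off and sometimes report something else, mostly with a low value. They report only what shows in the picture. A call takes as long as a camera call.
- arm.boxes_of(picture, query): "xy" ([column, row] in pixels, amid what is visible of it).
The state is a dict: "clock": time; "joints": joint angles; "qvel": joint speeds; "tau": joint torques, N m; "eef_pos": TCP position; "tool_rot": TCP orientation; "ft_force": force on the tool from outside, world axes, zero at the start; "wrist_torque": the same for the moment, N m; "opening": finger opening in m.
Only numpy, scipy, OpenCV 4.12 (cv2) and the standard library are available. Lean on these libraries where they do the work, as an engineer would, in place of code of your own. Each camera call takes 0.05 s, during which the arm holds its last target.

## Working session

There is one attempt and no reset: what is moved stays moved. The work goes in short steps, Python scripts to look and compute and a tool call to move; the robot and the scene stay as the last step left them, time stands still between calls to the robot, and variables do not carry over. Pictures are saved under pics/ and viewed, and the job is handed in when it is done.

Besides the shell and the picture viewer there is one more tool, called after "Call:" as a command line: name --pt "numbers of a row" for each row, then --argument value for the rest. send_rows: Moves the arm, as the interface text tells. Its arguments: {"type":"object","properties":{"commands":{"type":"array"},"claw":{"type":"number"}},"required":["commands"]}

```bash
ls; mkdir -p pics; cat > h.py <<'E'
import numpy as np, cv2
from bench import arm
from scipy.spatial.transform import Rotation as Ro
def K(p):
    h,w=p['img'].shape[:2]; f=h/2/np.tan(np.radians(p['vertical_fov'])/2)
    return np.array([[f,0,p['cx']],[0,f,p['cy']],[0,0,1.]])
def D(p): return np.array([p['k1'],0,0,0,0.])
def unproj(p,uv,z=None,plane=None):
    uv=np.atleast_2d(np.array(uv,float))
    n=cv2.undistortPoints(uv[:,None],K(p),D(p))[:,0]
    R=np.array(p['R']);t=np.array(p['t'])
    r=np.c_[n,np.ones(len(n))]
    if plane is not None:
        c=-R.T@t; d=r@R
        s=(plane-c[2])/d[:,2]; return c+d*s[:,None]
    if z is None:
        z=np.array([p['z_map'][int(round(v)),int(round(u))] for u,v in uv])
    return (r*np.array(z)[:,None]-t)@R
def proj(p,X):
    X=np.atleast_2d(np.array(X,float))
    return cv2.projectPoints(X,cv2.Rodrigues(np.array(p['R']))[0],np.array(p['t'],float),K(p),D(p))[0][:,0]
def cloud(p):
    h,w=p['z_map'].shape; u,v=np.meshgrid(np.arange(w),np.arange(h))
    P=unproj(p,np.c_[u.ravel(),v.ravel()],z=p['z_map'].ravel())
    P[p['z_map'].ravel()==0]=np.nan
    return P.reshape(h,w,3)
def save(p,n): cv2.imwrite('pics/'+n,cv2.cvtColor(p['img'],cv2.COLOR_RGB2BGR))
E
python3 - <<'E'
from h import *
s=arm.get_state(); print({k:np.round(v,3) for k,v in s.items()}, arm.hold_point_z)
for n in ['top','side']:
    p=arm.capture(n); save(p,n+'0.png'); np.save(n+'0.npy',p,allow_pickle=True)
    print(n,p['vertical_fov'],p['cx'],p['cy'],p['k1'],np.round(p['R'],3).tolist(),np.round(p['t'],3))
    for q in ['carton','flap_near','flap_far','flap_near_edge','flap_far_edge','level','bubble_mid','shelf_board','shelf_top','knob_grip','bowl','phone_stand','dial_cover','key1','shoehorn']:
        for r in arm.boxes_of(p,q)[:2]:
            uv=r['xy']; print(q,np.round(uv),round(r['confidence'],2),np.round(unproj(p,uv),3)[0])
E
```

```text
pics
{'clock': np.float64(0.0), 'joints': array([-1.32 ,  0.126, -0.041,  1.405,  0.   ,  1.571]), 'qvel': array([ 0.   ,  0.001, -0.001,  0.001,  0.001, -0.002]), 'tau': array([ 0.0000e+00, -4.3591e+01,  3.5292e+01,  1.7000e-02,  0.0000e+00,
        0.0000e+00]), 'eef_pos': array([ 0.13 , -0.508,  0.205]), 'tool_rot': array([ 1.024,  1.319, -1.022]), 'ft_force': array([-0.564, -0.173,  0.328]), 'wrist_torque': array([-0.015,  0.055,  0.037]), 'opening': np.float64(0.085)} 0.0187
top 52.81267587377201 325.39236060335827 244.5302443968313 0.024282309540298894 [[0.007, -1.0, -0.016], [-0.993, -0.005, -0.12], [0.12, 0.017, -0.993]] [0.013 0.573 1.298]
carton [260. 248.] 0.94 [0.564 0.203 0.   ]
carton [261. 253.] 0.19 [0.548 0.194 0.043]
flap_near [258. 280.] 0.83 [0.472 0.194 0.075]
flap_far [258. 232.] 0.88 [0.6   0.198 0.079]
flap_near_edge [255. 274.] 0.89 [0.486 0.201 0.092]
level [256. 251.] 0.65 [0.554 0.207 0.043]
shelf_board [413. 258.] 0.95 [ 0.532 -0.217  0.074]
shelf_top [412. 261.] 0.58 [ 0.526 -0.216  0.068]
shelf_top [260. 276.] 0.27 [0.483 0.19  0.081]
knob_grip [375. 25
[... 643 characters left out ...]
. 304.] 0.88 [0.479 0.211 0.08 ]
flap_far [278. 291.] 0.92 [0.587 0.225 0.091]
flap_near_edge [322. 304.] 0.57 [0.475 0.201 0.076]
level [300. 304.] 0.78 [0.536 0.209 0.045]
bubble_mid [277. 290.] 0.27 [0.596 0.22  0.086]
shelf_board [368. 204.] 0.93 [ 0.52  -0.215  0.07 ]
shelf_board [300. 304.] 0.21 [0.534 0.208 0.045]
shelf_top [368. 206.] 0.92 [0.114 0.968 1.151]
knob_grip [351. 217.] 0.51 [ 0.528 -0.104  0.103]
bowl [255. 228.] 0.75 [ 0.808 -0.014  0.017]
phone_stand [382. 159.] 0.69 [ 0.583 -0.507  0.027]
phone_stand [235. 405.] 0.2 [0.548 0.512 0.006]
dial_cover [394. 284.] 0.88 [0.343 0.015 0.025]
key1 [307. 254.] 0.54 [0.62  0.002 0.004]
shoehorn [234. 406.] 0.68 [0.551 0.512 0.001]
```

```bash
python3 - <<'E'
import cv2
a=cv2.imread('pics/top0.png');cv2.imwrite('pics/topz.png',cv2.resize(a[130:350,180:480],None,fx=2.66,fy=2.66,interpolation=cv2.INTER_CUBIC))
a=cv2.imread('pics/side0.png');cv2.imwrite('pics/sidez.png',cv2.resize(a[150:370,200:450],None,fx=2.7,fy=2.7,interpolation=cv2.INTER_CUBIC))
E
```

```text
(no output)
```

View pics/topz.png

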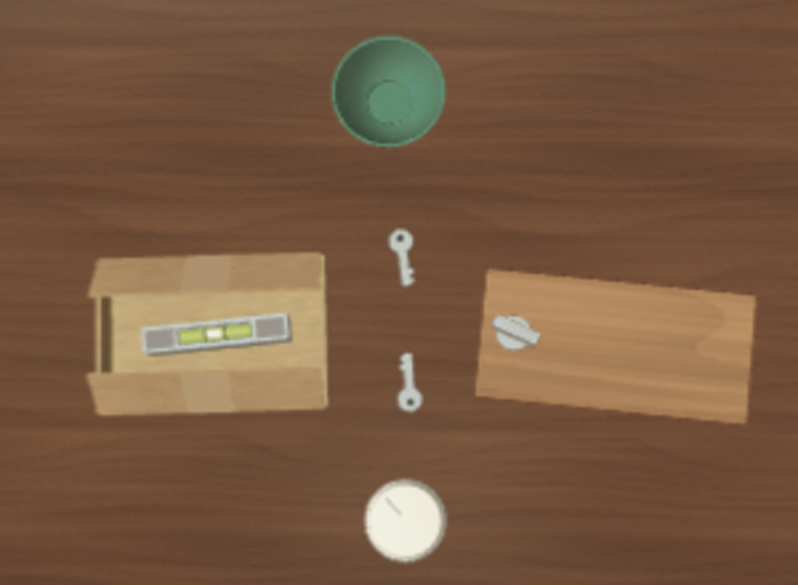

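View pics/sidez.png

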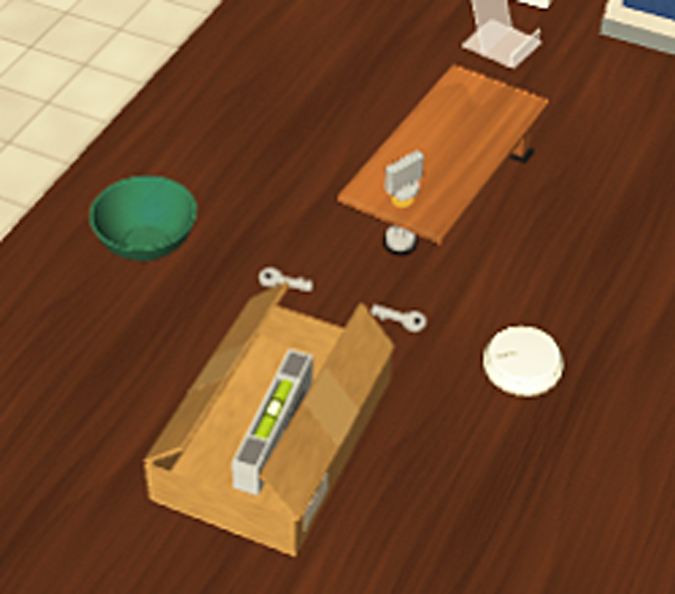

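View pics/top0.png

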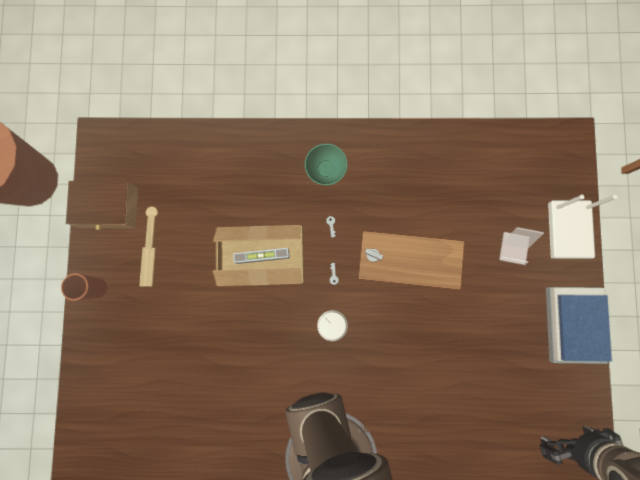

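The top view shows the carton around (258,255) with the level inside at (261,256), and the shelf around (411,260) with its knob at (373,255). Both flaps stand ajar. Next I measure the geometry.

```bash
python3 - <<'E'
from h import *
for n in ['top','side']:
    p=np.load(n+'0.npy',allow_pickle=True).item(); C=cloud(p).reshape(-1,3); I=p['img'].reshape(-1,3)
    # table offset
    m=(abs(C[:,2])<.015)&(C[:,0]>.35)&(C[:,0]<.75)&(abs(C[:,1])<.45); print(n,'table z',np.median(C[m,2]))
    # shelf
    m=(C[:,0]>.4)&(C[:,0]<.68)&(C[:,1]<-.06)&(C[:,1]>-.42)&(C[:,2]>.05)&(C[:,2]<.085)
    P=C[m]; A=np.c_[P[:,:2],np.ones(len(P))]; 
    for _ in range(4):
        co=np.linalg.lstsq(A,P[:,2],rcond=None)[0]; r=P[:,2]-A@co; k=abs(r)<.006; P,A=P[k],A[k]
    rect=cv2.minAreaRect(P[:,:2].astype(np.float32)); print('shelf',rect,'slope',co,len(P)); bp=cv2.boxPoints(rect); print(np.round(bp,3).tolist())
    # knob
    m=(abs(C[:,0]-.54)<.06)&(abs(C[:,1]+.11)<.06)&(C[:,2]>.105)&(C[:,2]<.14)
    P=C[m]; print('knob',len(P),np.median(P,0)); rect=cv2.minAreaRect(P[:,:2].astype(np.float32));print(rect)
    # level
    m=(abs(C[:,0]-.55)<.06)&(abs(C[:,1]-.2)<.11)&(C[:,2]>.033)&(C[:,2]<.056)
    sat=I.max(1).astype(int)-I.min(1)
    P=C[m&((sat<30))]; print('level',len(P),P.mean(0)); rect=cv2.minAreaRect(P[:,:2].astype(np.float32));print(rect)
    # carton
    m=(C[:,0]>.4)&(C[:,0]<.72)&(C[:,1]>.04)&(C[:,1]<.36)&(C[:,2]>.05)&(C[:,2]<.15)
    P=C[m]; rect=cv2.minAreaRect(P[:,:2].astype(np.float32));print('carton',rect,np.round(cv2.boxPoints(rect),3).tolist(), P[:,2].max())
    for y0 in (.14,.2,.26):
        q=P[abs(P[:,1]-y0)<.006]; q=q[np.argsort(q[:,0])]; print(y0,np.round(q[:,[0,2]],3)[::3].tolist())
E
```

```text
top table z 0.0002507418898387546
shelf ((0.5294500589370728, -0.21228815615177155), (0.2702195942401886, 0.13031770288944244), 84.23576354980469) slope [-0.00165311 -0.02021684  0.06891443] 4681
[[0.45100000500679016, -0.3400000035762787], [0.5809999704360962, -0.3529999852180481], [0.6079999804496765, -0.08399999886751175], [0.4779999852180481, -0.07100000232458115]]
knob 98 [ 0.53920675 -0.10817289  0.12579348]
((0.5394122004508972, -0.10855650156736374), (0.04552149027585983, 0.012070699594914913), 62.73763656616211)
level 395 [0.54162816 0.19323807 0.04505041]
((0.5419043898582458, 0.193731427192688), (0.026601005345582962, 0.14978206157684326), 6.161247253417969)
carton ((0.5409085750579834, 0.19533245265483856), (0.1602846384048462, 0.23282606899738312), 2.1151084899902344) [[0.4569999873638153, 0.3089999854564667], [0.4650000035762787, 0.07599999755620956], [0.625, 0.0820000022649765], [0.6169999837875366, 0.3149999976158142]] 0.11086675095272608
0.14 [[0.465, 0.062], [0.465, 0.058], [0.468, 0.064], [0.468, 0.059], [0.47, 0.067], [0.472, 0.075], [0.473, 0.069], [0.475, 0.073]
[... 4308 characters left out ...]
073], [0.61, 0.067], [0.614, 0.065], [0.619, 0.06]]
0.26 [[0.457, 0.058], [0.459, 0.06], [0.46, 0.064], [0.461, 0.06], [0.463, 0.062], [0.465, 0.06], [0.466, 0.07], [0.467, 0.07], [0.468, 0.079], [0.47, 0.067], [0.471, 0.072], [0.473, 0.081], [0.474, 0.074], [0.475, 0.083], [0.477, 0.087], [0.478, 0.085], [0.479, 0.09], [0.481, 0.097], [0.482, 0.089], [0.484, 0.091], [0.485, 0.095], [0.487, 0.094], [0.488, 0.094], [0.49, 0.101], [0.49, 0.103], [0.492, 0.107], [0.495, 0.104], [0.527, 0.05], [0.573, 0.102], [0.574, 0.102], [0.576, 0.097], [0.58, 0.097], [0.582, 0.096], [0.588, 0.088], [0.591, 0.082], [0.595, 0.079], [0.598, 0.077], [0.604, 0.069], [0.606, 0.068], [0.61, 0.062], [0.616, 0.057]]
```

```bash
cat >> h.py <<'E'
def st(): return arm.get_state()
def plan(pos,jaw=None):
    """world target pos + jaw axis angle (deg, mod 180) -> tool shift & yaw"""
    s=st(); R=Ro.from_rotvec(s['tool_rot']).as_matrix(); d=R.T@(np.array(pos)-s['eef_pos'])
    a=np.degrees(np.arctan2(R[1,2],R[0,2])); 
    y=0 if jaw is None else (-(jaw-a)+90)%180-90
    print('t',round(float(s['clock']),2),'tcp',np.round(s['eef_pos'],4),'jaw',round(a,1),'j',np.round(s['joints'],2),'F',np.round(s['ft_force'],1),'op',round(float(s['opening']),4)); print('-> shift',np.round(d,4),'yaw',round(y,1))
E
python3 - <<'E'
from h import *
print(np.round(Ro.from_rotvec(st()['tool_rot']).as_matrix(),3))
plan([.537,.197,.16],6.2)
E
```

```text
[[ 0.     0.969  0.248]
 [ 0.     0.248 -0.969]
 [-1.     0.    -0.   ]]
t 1.6 tcp [ 0.1303 -0.5086  0.2053] jaw -75.6 j [-1.32  0.13 -0.04  1.41  0.    1.57] F [ 0.9 -1.1 -0.3] op 0.0854
-> shift [ 0.0453  0.5691 -0.5825] yaw -81.8
```

Call:
send_rows --pt "0 0.569 -0.5825 -80" --pt "0 0.569 -0.5825 -80" --pt "0 0.569 -0.5825 -80" --pt "0 0.569 -0.5825 -80" --pt "0 0.569 -0.5825 -80" --pt "0 0.569 -0.5825 -80" --pt "0 0.569 -0.5825 -80" --pt "0 0.569 -0.5825 -80" --pt "0 0.569 -0.5825 -80" --pt "0 0.569 -0.5825 -80" --pt "0 0.569 -0.5825 -80" --pt "0 0.569 -0.5825 -80" --claw 0

```text
clock: 3.1
eef_pos: [0.5056, 0.1434, 0.2055]
tool_rot: [-0.06, 1.569, 0.06]
ft_force: [1.3, -1.6, -0.2]
opening: 0.0
```

Call:
send_rows --pt "0 0 0 0"

```text
clock: 3.22
eef_pos: [0.5061, 0.1447, 0.2039]
tool_rot: [-0.064, 1.571, 0.064]
ft_force: [-0.8, -0.7, -0.3]
opening: -0.0001
```

```bash
python3 - <<'E'
from h import *
plan([.537,.197,.205],4)
E
```

```text
t 3.23 tcp [0.5061 0.1447 0.2039] jaw 4.6 j [ 0.28  0.13 -0.04  1.4   0.    1.77] F [-0.8 -0.7 -0.3] op -0.0001
-> shift [-0.0011  0.0497  0.035 ] yaw 0.6
```

Call:
send_rows --pt "0 0.05 0.035 0" --pt "0.04 0.05 0.035 0" --pt "0.09 0.05 0.035 0" --pt "0.134 0.05 0.035 0" --pt "0.134 0.05 0.02 0" --pt "0.134 0.05 0.005 0" --pt "0.134 0.05 -0.01 0" --pt "0.134 0.05 -0.025 0" --pt "0.134 0.05 -0.04 0" --pt "0.134 0.05 -0.05 0" --pt "0.134 0.05 -0.058 0" --pt "0.134 0.05 -0.058 0"

```text
clock: 4.72
eef_pos: [0.4431, 0.1869, 0.0734]
tool_rot: [-0.059, 1.567, 0.061]
ft_force: [-0.9, 0.2, 4.5]
opening: -0.0001
```

```bash
python3 - <<'E'
from h import *
plan([.6325,.197,.07],4)
p=arm.capture('side'); save(p,'s1.png'); cv2.imwrite('pics/s1z.png',cv2.resize(p['img'][180:380,180:430,::-1],None,fx=3,fy=3))
C=cloud(p).reshape(-1,3); P=C[(C[:,0]>.38)&(C[:,0]<.5)&(C[:,2]>.05)&(C[:,2]<.12)&((abs(C[:,1]-.12)<.005)|(abs(C[:,1]-.28)<.005))]; print(np.round(P[:,[0,2]],3).tolist())
E
```

```text
t 4.72 tcp [0.4431 0.1869 0.0734] jaw 4.4 j [ 0.4   0.08 -0.39  1.1   0.    1.89] F [-0.9  0.2  4.5] op -0.0001
-> shift [ 0.004  -0.0044  0.1896] yaw 0.4
[[0.436, 0.099], [0.432, 0.104], [0.429, 0.106], [0.441, 0.095], [0.437, 0.098], [0.446, 0.083], [0.446, 0.085], [0.43, 0.103], [0.428, 0.104], [0.425, 0.107], [0.436, 0.094], [0.434, 0.096], [0.429, 0.105], [0.427, 0.103], [0.439, 0.089], [0.434, 0.096], [0.43, 0.103], [0.428, 0.104], [0.425, 0.107], [0.444, 0.083], [0.441, 0.084], [0.436, 0.092], [0.442, 0.083], [0.438, 0.09], [0.447, 0.077], [0.444, 0.081], [0.455, 0.063], [0.451, 0.068], [0.446, 0.076], [0.462, 0.057], [0.46, 0.057], [0.456, 0.062], [0.452, 0.068], [0.45, 0.068], [0.462, 0.053], [0.459, 0.056], [0.453, 0.066], [0.463, 0.052], [0.461, 0.051], [0.462, 0.052]]
```

View pics/s1z.png

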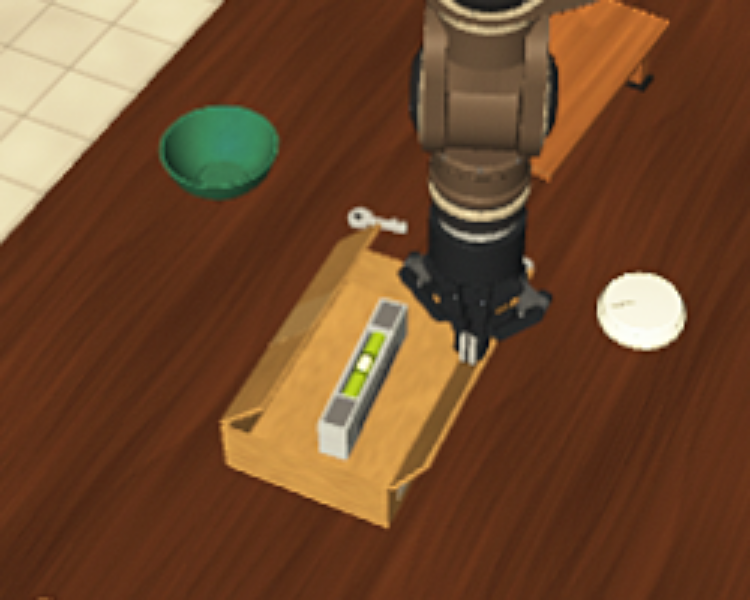

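Call:
send_rows --pt "0.004 0 -0.01 0" --pt "0.006 0 -0.018 0" --pt "0.006 0 -0.02 0" --pt "0.006 0 0.03 0" --pt "0.006 0 0.08 0" --pt "0.006 0 0.11 0" --pt "0.006 0 0.13 0" --pt "0.006 0 0.15 0" --pt "0.006 0 0.17 0" --pt "0.006 0 0.19 0" --pt "0.006 0 0.209 0" --pt "0.006 0 0.211 0"

```text
clock: 6.28
eef_pos: [0.6541, 0.2027, 0.0643]
tool_rot: [-0.06, 1.571, 0.059]
ft_force: [0.0, 0.1, -0.6]
opening: -0.0004
```

```bash
python3 - <<'E'
from h import *
plan([.652,.197,.07],4)
p=arm.capture('side'); save(p,'s2.png'); cv2.imwrite('pics/s2z.png',cv2.resize(p['img'][180:380,180:430,::-1],None,fx=3,fy=3))
C=cloud(p).reshape(-1,3)
for a,b in((.38,.5),(.58,.7)):
    P=C[(C[:,0]>a)&(C[:,0]<b)&(C[:,2]>.045)&(C[:,2]<.12)&((abs(C[:,1]-.12)<.005)|(abs(C[:,1]-.28)<.005))]; P=P[np.argsort(P[:,0])];print(np.round(P[:,[0,2]],3)[::2].tolist())
E
```

```text
t 6.28 tcp [0.6541 0.2027 0.0643] jaw 4.3 j [ 0.3   0.46  0.09  1.21 -0.    1.8 ] F [ 0.   0.1 -0.6] op -0.0004
-> shift [-0.0057 -0.0055 -0.0025] yaw 0.3
[[0.409, 0.088], [0.41, 0.09], [0.411, 0.089], [0.412, 0.09], [0.414, 0.087], [0.415, 0.089], [0.416, 0.087], [0.416, 0.084], [0.416, 0.093], [0.418, 0.087], [0.419, 0.087], [0.42, 0.083], [0.421, 0.086], [0.421, 0.084], [0.422, 0.084], [0.423, 0.083], [0.425, 0.081], [0.427, 0.078], [0.429, 0.08], [0.431, 0.078], [0.431, 0.075], [0.432, 0.077], [0.433, 0.076], [0.435, 0.074], [0.437, 0.072], [0.438, 0.074], [0.439, 0.075], [0.44, 0.074], [0.441, 0.067], [0.442, 0.075], [0.443, 0.07], [0.444, 0.067], [0.446, 0.068], [0.446, 0.068], [0.448, 0.066], [0.449, 0.064], [0.45, 0.064], [0.451, 0.061], [0.452, 0.061], [0.453, 0.061], [0.454, 0.064], [0.455, 0.055], [0.456, 0.056], [0.457, 0.059], [0.458, 0.056], [0.459, 0.054], [0.461, 0.061], [0.462, 0.052], [0.463, 0.051], [0.465, 0.052], [0.466, 0.054], [0.468, 0.052]]
[[0.606, 0.054], [0.607, 0.055], [0.608, 0.054], [0.61, 0.055], [0.611, 0.057], [0.612, 0.058], [0.613, 0.055], [0.615, 
[... 221 characters left out ...]
.059], [0.625, 0.06], [0.626, 0.063], [0.626, 0.066], [0.626, 0.073], [0.626, 0.066], [0.627, 0.065], [0.628, 0.063], [0.628, 0.068], [0.628, 0.06], [0.629, 0.063], [0.63, 0.062], [0.63, 0.071], [0.632, 0.067], [0.632, 0.068], [0.632, 0.07], [0.634, 0.071], [0.634, 0.074], [0.634, 0.071], [0.635, 0.073], [0.636, 0.074], [0.637, 0.077], [0.637, 0.074], [0.638, 0.079], [0.639, 0.078], [0.639, 0.076], [0.64, 0.066], [0.641, 0.07], [0.642, 0.077], [0.642, 0.079], [0.642, 0.084], [0.643, 0.08], [0.644, 0.081], [0.645, 0.078], [0.646, 0.084], [0.647, 0.083], [0.648, 0.085], [0.649, 0.085], [0.65, 0.083], [0.653, 0.084], [0.654, 0.087], [0.656, 0.087], [0.657, 0.094], [0.658, 0.091], [0.66, 0.091]]
```

View pics/s2z.png

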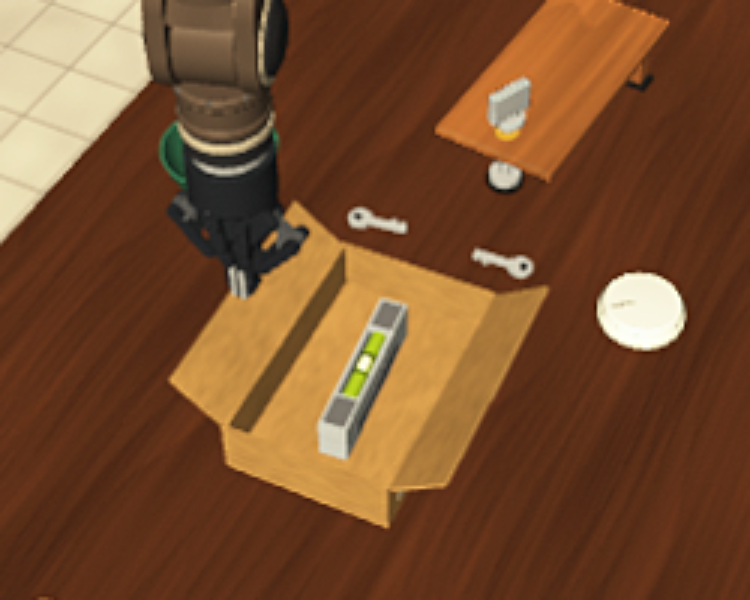

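Call:
send_rows --pt "0 0 0.006 0" --pt "0 0 0.006 0" --pt "-0.06 0 0.002 0" --pt "-0.06 0.001 -0.055 -2" --pt "-0.06 0.001 -0.1143 -2" --pt "-0.06 0.001 -0.1143 -2" --pt "-0.06 0.001 -0.1143 -2" --claw 0

```text
clock: 7.2
eef_pos: [0.5398, 0.1952, 0.1261]
tool_rot: [-0.087, 1.567, 0.088]
ft_force: [0.5, 0.8, 0.0]
opening: -0.0002
```

Call:
send_rows --pt "0 0 0 0" --pt "0 0 0 0" --claw 0.055

```text
clock: 7.45
eef_pos: [0.5406, 0.1951, 0.1252]
tool_rot: [-0.087, 1.569, 0.087]
ft_force: [-0.4, 0.1, -0.2]
opening: 0.0358
```

```bash
python3 - <<'E'
from h import *
plan([.540,.195,.012],6.2)
E
```

```text
t 7.45 tcp [0.5406 0.1951 0.1252] jaw 6.3 j [ 0.35  0.23 -0.09  1.25  0.    1.81] F [-0.4  0.1 -0.2] op 0.0358
-> shift [ 1.132e-01 -1.000e-04 -6.000e-04] yaw 0.1
```

Call:
send_rows --pt "0 0 0 0" --pt "0 0 0 0" --pt "0.04 0 0 0" --pt "0.08 0 0 0" --pt "0.1 0 0 0" --pt "0.112 0 0 0" --pt "0.112 0 0 0" --claw 0.055

```text
clock: 8.32
eef_pos: [0.5392, 0.1949, 0.0128]
tool_rot: [-0.088, 1.57, 0.087]
ft_force: [-0.7, -0.4, -0.3]
opening: 0.0548
```

Call:
send_rows --pt "0 0 0 0" --pt "0 0 0 0" --pt "0 0 0 0" --pt "0 0 0 0" --claw 0.01

```text
clock: 8.82
eef_pos: [0.5407, 0.1954, 0.0148]
tool_rot: [-0.087, 1.566, 0.088]
ft_force: [-0.3, -0.2, 5.4]
opening: 0.0233
```

Call:
send_rows --pt "-0.02 0 0 0" --pt "-0.05 0 0 0" --pt "-0.09 0 0 0" --pt "-0.13 0 0 0" --pt "-0.15 0 0 0" --pt "-0.15 0 0 0"

```text
clock: 9.57
eef_pos: [0.5403, 0.1953, 0.1648]
tool_rot: [-0.087, 1.566, 0.088]
ft_force: [0.1, 0.6, -1.7]
opening: 0.0236
```

```bash
python3 - <<'E'
from h import *
plan([.5245,-.246,.2],-5.8)
p=arm.capture('side'); save(p,'s3.png'); cv2.imwrite('pics/s3z.png',cv2.resize(p['img'][180:380,180:430,::-1],None,fx=3,fy=3))
p=arm.capture('top'); save(p,'t3.png'); np.save('t3.npy',p)
E
```

```text
t 9.57 tcp [0.5403 0.1953 0.1648] jaw 6.4 j [ 0.35  0.22 -0.02  1.33  0.    1.81] F [ 0.1  0.6 -1.7] op 0.0236
-> shift [-0.0357 -0.4368 -0.0646] yaw 12.2
```

View pics/s3z.png

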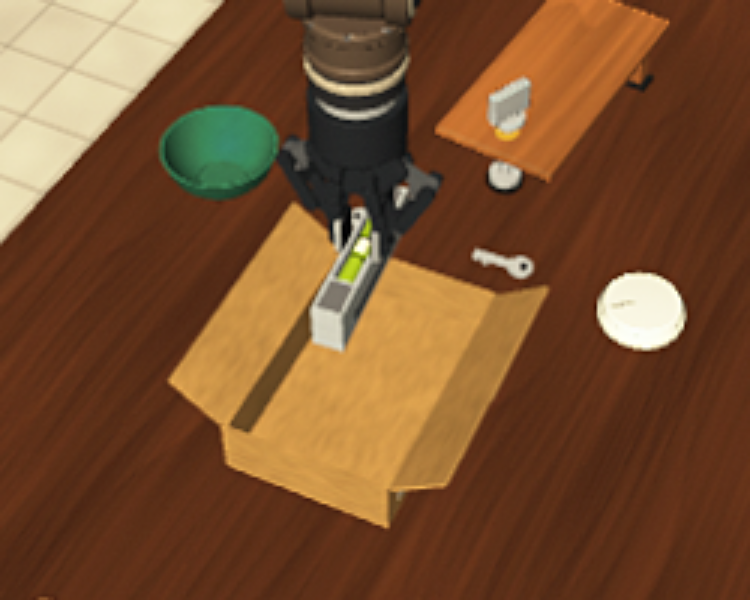

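Call:
send_rows --pt "-0.02 -0.015 0 0" --pt "-0.036 -0.05 -0.006 0" --pt "-0.036 -0.1 -0.012 2" --pt "-0.036 -0.15 -0.02 5" --pt "-0.036 -0.2 -0.028 9" --pt "-0.036 -0.25 -0.036 12" --pt "-0.036 -0.3 -0.044 12.2" --pt "-0.036 -0.35 -0.052 12.2" --pt "-0.036 -0.395 -0.06 12.2" --pt "-0.036 -0.425 -0.0646 12.2" --pt "-0.036 -0.4368 -0.0646 12.2" --pt "-0.036 -0.4368 -0.0646 12.2"

```text
clock: 11.18
eef_pos: [0.5234, -0.2462, 0.198]
tool_rot: [0.082, 1.571, -0.08]
ft_force: [0.4, 1.0, -1.4]
opening: 0.0234
```

```bash
python3 - <<'E'
from h import *
plan([.5245,-.246,.092],-5.8)
p=arm.capture('side'); save(p,'s4.png'); cv2.imwrite('pics/s4z.png',cv2.resize(p['img'][80:280,270:520,::-1],None,fx=3,fy=3))
E
```

```text
t 11.18 tcp [ 0.5234 -0.2462  0.198 ] jaw -5.9 j [-0.44  0.23  0.07  1.41  0.    1.23] F [ 0.4  1.  -1.4] op 0.0234
-> shift [0.106  0.0002 0.0012] yaw -0.1
```

View pics/s4z.png

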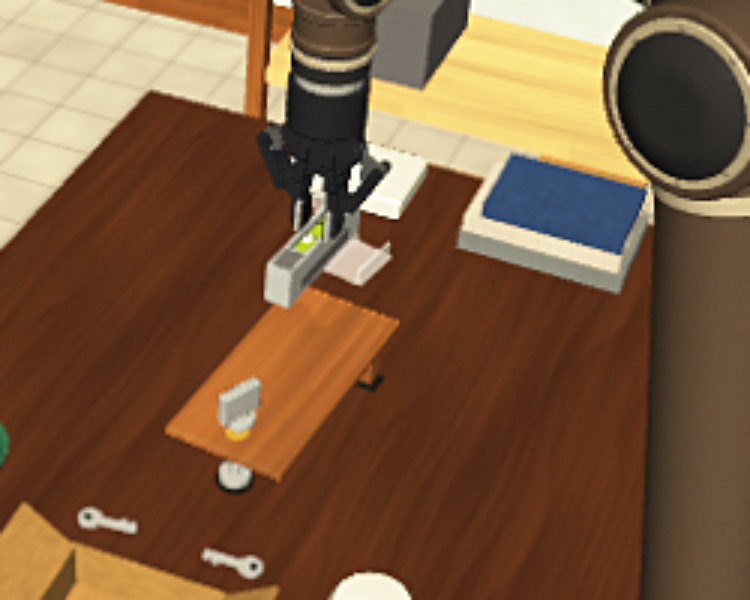

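The level hangs flat above the shelf, clear of the knob. I'll lower it until it touches.

Call:
send_rows --pt "0.04 0 0.001 0" --pt "0.075 0 0.001 0" --pt "0.095 0 0.001 0" --pt "0.104 0 0.001 0" --pt "0.107 0 0.001 0" --pt "0.107 0 0.001 0"

```text
clock: 11.98
eef_pos: [0.5253, -0.2462, 0.0931]
tool_rot: [0.079, 1.568, -0.08]
ft_force: [0.5, -1.1, -1.7]
opening: 0.0237
```

Call:
send_rows --pt "0.003 0 0 0" --pt "0.003 0 0 0"

```text
clock: 12.22
eef_pos: [0.5249, -0.2465, 0.0896]
tool_rot: [0.08, 1.569, -0.08]
ft_force: [-0.4, 0.3, -2.3]
opening: 0.0236
```

Call:
send_rows --pt "0.003 0 0 0" --pt "0.003 0 0 0"

```text
clock: 12.48
eef_pos: [0.5246, -0.2463, 0.086]
tool_rot: [0.08, 1.57, -0.08]
ft_force: [0.8, 0.2, -1.0]
opening: 0.0236
```

Call:
send_rows --pt "0.002 0 0 0" --pt "0.002 0 0 0"

```text
clock: 12.72
eef_pos: [0.5248, -0.2464, 0.0843]
tool_rot: [0.08, 1.569, -0.08]
ft_force: [0.4, 0.3, -1.2]
opening: 0.0237
```

Call:
send_rows --pt "0.0015 0 0 0" --pt "0.0015 0 0 0"

```text
clock: 12.98
eef_pos: [0.525, -0.2463, 0.0835]
tool_rot: [0.08, 1.568, -0.08]
ft_force: [-0.6, 0.9, 3.1]
opening: 0.0237
```

Call:
send_rows --pt "0 0 0 0" --pt "0 0 0 0" --pt "0 0 0 0" --claw 0.05

```text
clock: 13.35
eef_pos: [0.5247, -0.2463, 0.0826]
tool_rot: [0.08, 1.57, -0.08]
ft_force: [-0.6, -0.0, -0.7]
opening: 0.0504
```

Call:
send_rows --pt "-0.03 0 0 0" --pt "-0.07 0 0 0" --pt "-0.1 0 0 0" --pt "-0.1 0 0 0"

```text
clock: 13.85
eef_pos: [0.5261, -0.247, 0.1855]
tool_rot: [0.078, 1.565, -0.081]
ft_force: [-0.1, 0.5, -0.3]
opening: 0.0496
```

```bash
python3 - <<'E'
from h import *
plan([.539,-.107,.18],153)
p=arm.capture('side'); save(p,'s5.png'); cv2.imwrite('pics/s5z.png',cv2.resize(p['img'][130:280,270:470,::-1],None,fx=4,fy=4))
p=arm.capture('top'); save(p,'t5.png');np.save('t5.npy',p)
C=cloud(p).reshape(-1,3)
m=(abs(C[:,0]-.54)<.06)&(abs(C[:,1]+.11)<.06)&(C[:,2]>.108)&(C[:,2]<.14)
P=C[m]; print('knob',len(P),np.median(P,0)); print(cv2.minAreaRect(P[:,:2].astype(np.float32)))
E
```

```text
t 13.85 tcp [ 0.5261 -0.247   0.1855] jaw -5.8 j [-0.44  0.23  0.04  1.38 -0.    1.23] F [-0.1  0.5 -0.3] op 0.0496
-> shift [ 0.0052  0.1406 -0.0014] yaw 21.2
knob 97 [ 0.53912293 -0.10788685  0.12481112]
((0.5395146608352661, -0.10874948650598526), (0.045664139091968536, 0.01300171110779047), 63.965354919433594)
```

View pics/s5z.png

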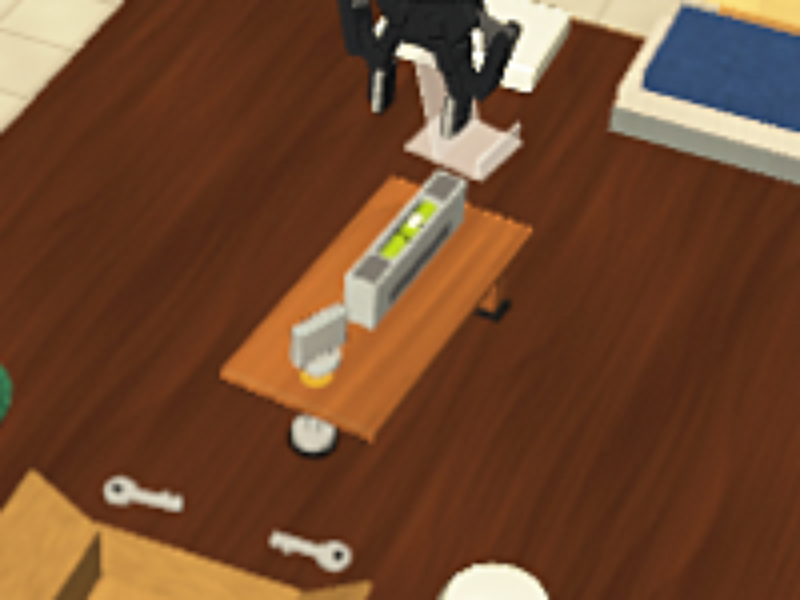

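View pics/t5.png

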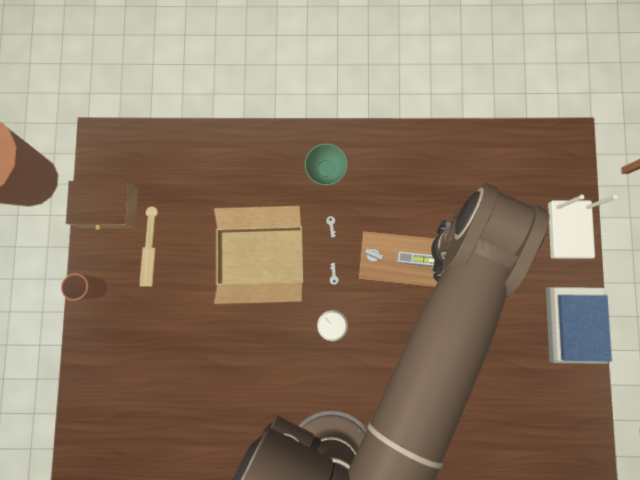

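Call:
send_rows --pt "0 0 0 -10" --pt "0 0.02 0 -20" --pt "0 0.05 0 -30" --pt "0 0.08 0 -41" --pt "0 0.11 -0.001 -51" --pt "0 0.13 -0.001 -62" --pt "0 0.14 -0.0014 -72" --pt "0 0.1406 -0.0014 -83" --pt "0 0.1406 -0.0014 -93" --pt "0 0.1406 -0.0014 -104" --pt "0 0.1406 -0.0014 -114" --pt "0 0.1406 -0.0014 -124" --claw 0.04

```text
clock: 15.45
eef_pos: [0.5369, -0.1062, 0.181]
tool_rot: [-1.563, 0.932, 1.568]
ft_force: [0.1, 0.2, -0.6]
opening: 0.0398
```

Call:
send_rows --pt "0 0 0 -10" --pt "0 0 0 -20" --pt "0 0 0 -30" --pt "0 0 0 -35" --pt "0 0 0 -35"

```text
clock: 16.08
eef_pos: [0.537, -0.1062, 0.1813]
tool_rot: [-1.958, 0.469, 1.963]
ft_force: [0.1, 0.9, -0.2]
opening: 0.0396
```

```bash
python3 - <<'E'
from h import *
plan([.539,-.107,.097],153.3)
p=arm.capture('side'); save(p,'s6.png');np.save('s6.npy',p); cv2.imwrite('pics/s6z.png',cv2.resize(p['img'][160:240,330:430,::-1],None,fx=7,fy=7,interpolation=cv2.INTER_CUBIC))
print(arm.boxes_of(p,'bubble_mid'),arm.boxes_of(p,'level'))
E
```

```text
t 16.07 tcp [ 0.537  -0.1062  0.1813] jaw 153.1 j [-0.2   0.17 -0.04  1.36  0.   -1.3 ] F [ 0.1  0.9 -0.2] op 0.0396
-> shift [ 0.0843 -0.0003 -0.0024] yaw -0.2
[{'xy': [384.3, 158.7], 'confidence': 0.24}] [{'xy': [370.4, 191.0], 'confidence': 0.62}]
```

View pics/s6z.png

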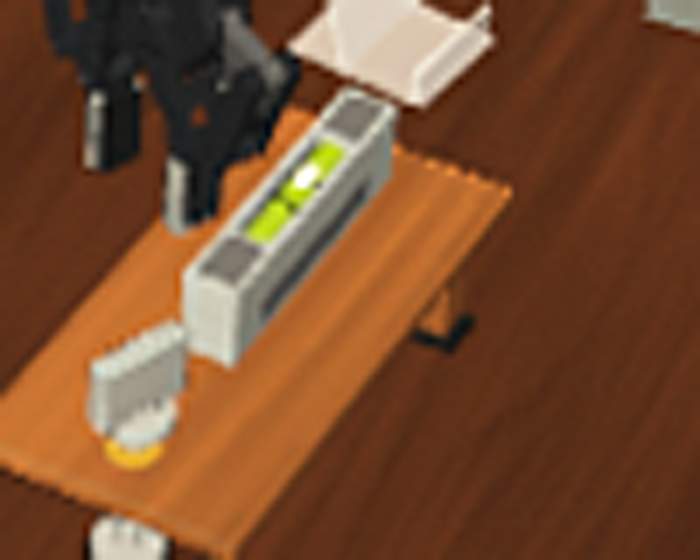

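Call:
send_rows --pt "0.03 0 -0.0024 0" --pt "0.06 0 -0.0024 0" --pt "0.078 0 -0.0024 0" --pt "0.084 0 -0.0024 0" --pt "0.084 0 -0.0024 0"

```text
clock: 16.85
eef_pos: [0.5397, -0.1074, 0.0988]
tool_rot: [-1.96, 0.468, 1.961]
ft_force: [-0.8, 0.4, 0.2]
opening: 0.0402
```

Call:
send_rows --pt "0 0 0 0" --pt "0 0 0 0" --pt "0 0 0 0" --pt "0 0 0 0" --claw 0.0

```text
clock: 17.35
eef_pos: [0.5405, -0.1075, 0.1]
tool_rot: [-1.963, 0.468, 1.958]
ft_force: [-0.4, 0.1, 5.9]
opening: -0.0
```

```bash
cat >> h.py <<'E'
def slope(p):
    C=cloud(p).reshape(-1,3)
    ax=np.array([.1008,.9949]); nx=np.array([.9949,-.1008]); c=np.array([.528,-.211])
    a=(C[:,:2]-c)@ax; b=(C[:,:2]-c)@nx
    m=(abs(a)<.13)&(abs(b)<.06)&(C[:,2]>.055)&(C[:,2]<.09)
    P=np.c_[a,b,C[:,2]][m]; A=np.c_[P[:,:2],np.ones(len(P))]
    for _ in range(5):
        co=np.linalg.lstsq(A,P[:,2],rcond=None)[0]; r=P[:,2]-A@co; k=abs(r)<.004; P,A=P[k],A[k]
    return np.round(co*1000,2),len(P)
def bubble(p,name):
    # bubble position along level via colour
    import os
    X=lambda s,w,z:[.528+.1008*s+.9949*w,-.211+.9949*s-.1008*w,z]
    uv0=proj(p,[X(-.035,0,.113)])[0]
    S=np.arange(-.09,.09,.0005)
    best=[]
    I=cv2.GaussianBlur(p['img'].astype(np.float32),(0,0),.4)
    out=[]
    for w in np.arange(-.006,.0061,.002):
        uv=proj(p,[X(-.035+s,w,.111) for s in S]).astype(np.float32)
        out.append(cv2.remap(I,uv[None,:,0],uv[None,:,1],cv2.INTER_CUBIC)[0])
    return S,np.array(out)
E
python3 - <<'E'
from h import *
plan([.539,-.107,.097],153.3)
p=np.load('s6.npy',allow_pickle=True).item()
t=np.load('top0.npy',allow_pickle=True).item(); s0=np.load('side0.npy',allow_pickle=True).item()
print(slope(t),slope(s0),slope(p))
S,o=bubble(p,'')
for i in range(0,len(S),6): print(round(S[i]*1000),[o[k,i].astype(int).tolist() for k in (1,3,5)])
E
```

```text
t 17.35 tcp [ 0.5405 -0.1075  0.1   ] jaw 153.2 j [-0.2   0.19 -0.19  1.18  0.   -1.3 ] F [-0.4  0.1  5.9] op -0.0
-> shift [0.003  0.0002 0.0016] yaw -0.1
(array([-20.13,   0.69,  72.34]), 3747) (array([-18.18,  -1.38,  70.82]), 1733) (array([-21.31,  -4.6 ,  71.24]), 1240)
-90 [[204, 178, 154], [202, 181, 157], [187, 158, 133]]
-87 [[159, 125, 99], [146, 113, 88], [134, 93, 67]]
-84 [[131, 96, 70], [108, 72, 49], [118, 77, 52]]
-81 [[149, 125, 101], [130, 107, 88], [157, 136, 115]]
-78 [[158, 148, 130], [153, 144, 130], [163, 155, 139]]
-75 [[132, 126, 115], [138, 135, 125], [126, 120, 110]]
-72 [[115, 109, 99], [128, 121, 110], [117, 109, 99]]
-69 [[122, 114, 104], [127, 119, 108], [126, 118, 108]]
-66 [[124, 117, 106], [128, 121, 110], [125, 117, 107]]
-63 [[124, 117, 106], [128, 121, 109], [126, 119, 108]]
-60 [[124, 117, 106], [128, 121, 109], [125, 117, 107]]
-57 [[119, 112, 101], [124, 117, 106], [123, 116, 105]]
-54 [[122, 115, 104], [122, 115, 105], [124, 117, 107]]
-51 [[129, 122, 112], [139, 132, 123], [142, 136, 126]]
-48 [[163, 157, 147], [173, 167, 157], [182, 178, 167
[... 1725 characters left out ...]
 108], [129, 121, 111], [125, 119, 107]]
54 [[126, 119, 108], [129, 122, 111], [124, 117, 106]]
57 [[124, 117, 106], [129, 121, 110], [126, 119, 109]]
60 [[122, 115, 104], [126, 119, 108], [120, 111, 101]]
63 [[120, 112, 101], [128, 120, 109], [119, 113, 102]]
66 [[144, 137, 124], [150, 144, 130], [136, 131, 118]]
69 [[181, 177, 160], [190, 186, 169], [175, 172, 156]]
72 [[213, 212, 192], [218, 216, 197], [204, 202, 185]]
75 [[214, 213, 195], [215, 213, 194], [215, 215, 197]]
78 [[209, 207, 188], [207, 205, 186], [211, 214, 197]]
81 [[207, 204, 185], [208, 207, 188], [209, 213, 197]]
84 [[206, 203, 184], [208, 208, 191], [208, 208, 194]]
87 [[205, 202, 184], [206, 209, 193], [205, 195, 176]]
```

```bash
python3 - <<'E'
from h import *
p=arm.capture('side'); save(p,'s7.png');np.save('s7.npy',p); cv2.imwrite('pics/s7z.png',cv2.resize(p['img'][160:260,310:430,::-1],None,fx=6,fy=6,interpolation=cv2.INTER_CUBIC))
E
```

```text
(no output)
```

View pics/s7z.png

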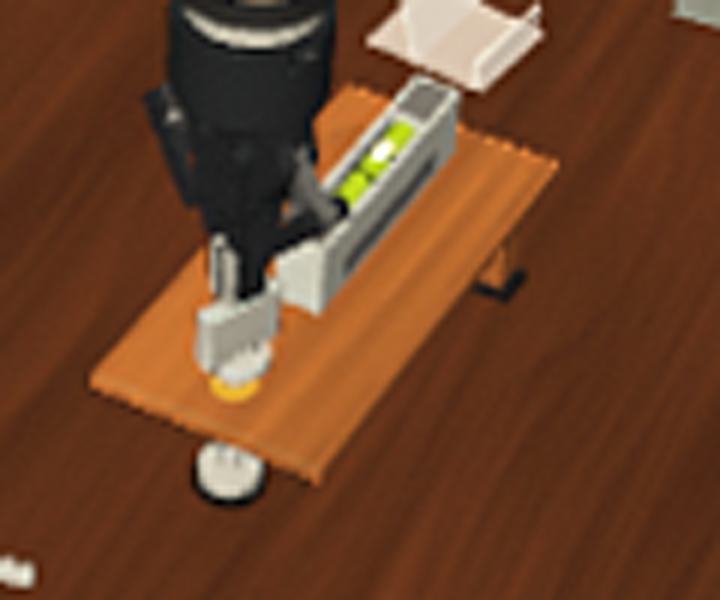

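```bash
python3 - <<'E'
from h import *
p=np.load('s7.npy',allow_pickle=True).item(); s=st(); print(s['opening'],s['ft_force'],s['eef_pos'])
im=cv2.resize(p['img'][160:260,310:430,::-1],None,fx=6,fy=6,interpolation=cv2.INTER_CUBIC)
b=np.array([.454,.891,0])*.023; n=np.array([-.891,.454,0])*.006; c=np.array([.539,-.107,0])
def dr(X,col):
    for u,v in proj(p,X): cv2.circle(im,(int((u-310+.5)*6),int((v-160+.5)*6)),3,col,-1)
dr([c+i*b+j*n+[0,0,z] for i in(-1,1) for j in (-1,1) for z in(.126,.092)],(255,0,0))
dr([s['eef_pos']],(0,0,255)); dr([s['eef_pos']+[0,0,.0187]],(0,255,255))
cv2.imwrite('pics/s7y.png',im)
C=cloud(p)
# depth points in knob zone
P=C.reshape(-1,3);m=(abs(P[:,0]-.54)<.05)&(abs(P[:,1]+.107)<.05)&(P[:,2]>.09)&(P[:,2]<.15)
q=(P[m]-c); print(np.round(np.c_[q[:,:2]@[.454,.891],q[:,:2]@[-.891,.454],q[:,2]]*1000)[::4].astype(int).tolist())
E
```

```text
-0.00016367135701239374 [-0.59347504  0.12650548  5.85595473] [ 0.54053689 -0.10755649  0.10002763]
[[4, -17, 139], [4, -16, 132], [9, -2, 141], [2, 12, 147], [13, -2, 139], [9, 11, 146], [-19, 1, 125], [10, 4, 138], [4, 14, 142], [-21, 4, 121], [10, 5, 135], [4, 14, 138], [-21, 5, 118], [6, 5, 129], [-6, 8, 124], [-22, 7, 116], [10, 5, 128], [-5, 6, 120], [-22, 3, 109], [13, 4, 124], [1, 8, 120], [-12, 10, 115], [18, 5, 124], [6, 9, 120], [-12, 7, 109], [21, 0, 118], [13, 8, 119], [-6, 5, 107], [-20, 7, 101], [18, 7, 117], [3, 7, 110], [-15, 4, 97], [21, 5, 114], [6, 6, 106], [-9, 6, 98], [24, 0, 108], [16, 9, 110], [-4, 4, 96], [20, -4, 98], [12, 5, 101], [-2, 6, 94], [19, -5, 94], [16, 9, 102], [0, 8, 93], [20, -4, 91], [14, 7, 96], [3, 12, 93], [22, 3, 93], [8, 10, 91], [-3, 19, 91], [4, 18, 91]]
```

View pics/s7y.png

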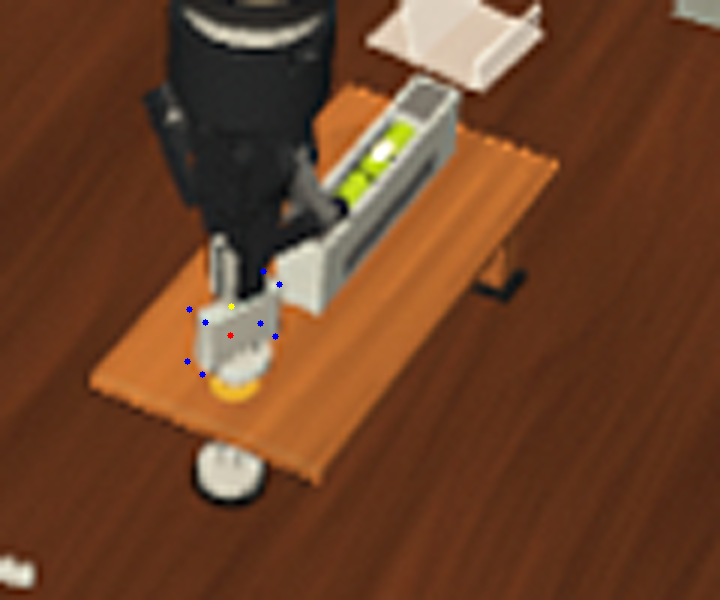

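```bash
python3 - <<'E'
from h import *
T=np.array([.537,-.1062,.1813]); p=np.load('s6.npy',allow_pickle=True).item()
im=cv2.resize(p['img'][140:260,310:430,::-1],None,fx=5,fy=5,interpolation=cv2.INTER_CUBIC)
j=np.array([np.cos(np.radians(153.1)),np.sin(np.radians(153.1)),0])
for d,col in((-.02,(255,0,0)),(.02,(0,0,255)),(0,(0,255,255))):
  for z in (0,.01,.02,.03):
    u,v=proj(p,[T+j*d+[0,0,z]])[0]; cv2.circle(im,(int((u-309.5)*5),int((v-139.5)*5)),2,col,-1)
cv2.imwrite('pics/s6y.png',im)
C=cloud(p).reshape(-1,3); m=(abs(C[:,0]-.537)<.06)&(abs(C[:,1]+.106)<.06)&(C[:,2]>.15)&(C[:,2]<.23)
q=C[m]-T; q=np.c_[q@j,q[:,:2]@[-j[1],j[0]],q[:,2]]*1000; q=q[np.argsort(q[:,2])]; print(np.round(q).astype(int)[:40].tolist())
E
```

```text
[[-21, 8, 25], [-21, 1, 25], [27, 5, 25], [27, -3, 26], [27, -6, 27], [22, -6, 28], [26, -9, 28], [-20, -7, 29], [-18, 10, 29], [25, -5, 29], [-22, 5, 29], [-17, 1, 30], [-19, 6, 31], [-25, -10, 31], [24, -11, 31], [-18, -2, 31], [-19, -4, 32], [-22, -9, 32], [21, -9, 32], [-26, 16, 32], [-15, -8, 33], [30, -5, 33], [-18, -12, 33], [-20, 7, 33], [-21, 12, 33], [-19, -1, 34], [-19, -8, 34], [-25, -10, 35], [-22, 9, 35], [-19, 3, 35], [-16, 7, 36], [-22, -9, 36], [-20, 0, 36], [35, -6, 36], [22, -10, 37], [35, 1, 37], [26, -6, 37], [-17, -6, 38], [35, 5, 38], [30, -9, 38]]
```

View pics/s6y.png

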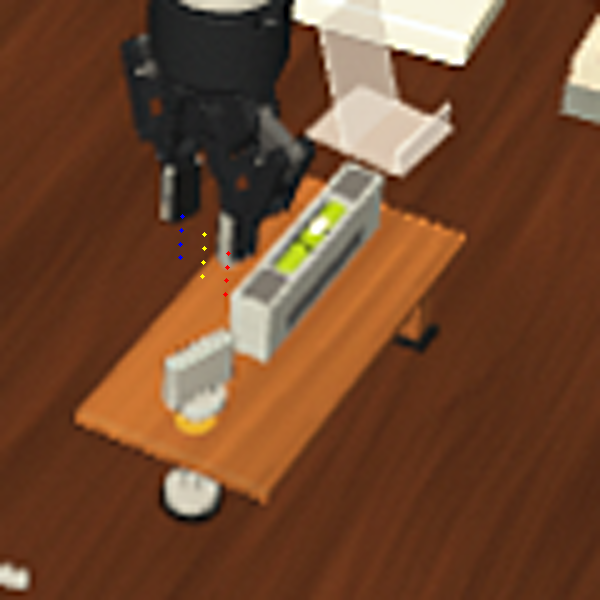

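```bash
python3 - <<'E'
from h import *
import glob
# use s7 closed
p=np.load('s7.npy',allow_pickle=True).item(); T=np.array([.5405,-.1075,.1])
j=np.array([np.cos(np.radians(153.1)),np.sin(np.radians(153.1)),0])
C=cloud(p).reshape(-1,3); m=(abs(C[:,0]-.54)<.04)&(abs(C[:,1]+.107)<.04)&(C[:,2]>.118)&(C[:,2]<.16)
q=C[m]-T; q=np.c_[q@j,q[:,:2]@[-j[1],j[0]],q[:,2]]*1000; q=np.c_[q,p['img'].reshape(-1,3)[m]]; q=q[np.argsort(q[:,2])]; print(np.round(q).astype(int)[::2].tolist())
t=np.load('t5.npy',allow_pickle=True).item()
E
```

```text
[[6, 21, 18, 158, 154, 139], [13, 0, 19, 158, 154, 137], [8, 15, 19, 161, 155, 139], [7, 12, 20, 173, 169, 153], [7, -3, 20, 174, 173, 155], [7, 5, 20, 174, 172, 154], [9, -1, 20, 159, 152, 136], [8, -11, 21, 174, 174, 157], [-3, 25, 21, 136, 123, 103], [7, 16, 22, 160, 157, 142], [1, -9, 22, 214, 214, 197], [8, -7, 23, 199, 204, 184], [8, 0, 23, 196, 201, 181], [9, 22, 23, 171, 175, 157], [2, -17, 24, 214, 227, 214], [7, -3, 24, 183, 184, 163], [7, -18, 24, 203, 207, 189], [5, -13, 24, 215, 220, 201], [9, 7, 24, 173, 175, 156], [0, -15, 25, 208, 181, 151], [9, -12, 26, 205, 206, 188], [9, 14, 27, 142, 141, 126], [3, -22, 28, 198, 197, 183], [6, -6, 29, 167, 162, 144], [-1, -12, 31, 154, 91, 50], [2, -10, 32, 121, 100, 80], [-15, -4, 32, 158, 89, 42], [13, -5, 33, 130, 139, 123], [11, 4, 34, 12, 14, 15], [6, -10, 35, 160, 154, 135], [15, 1, 36, 102, 108, 96], [11, -7, 37, 78, 75, 69], [0, -9, 37, 97, 99, 92], [6, -10, 38, 143, 142, 127], [15, -6, 39, 7, 6, 10], [-2, -11, 41, 177, 162, 142], [-1, -9, 41, 96, 97, 89], [19, 2, 41, 43, 49, 46], [16, -3, 42, 15, 15, 17], [8, -8, 42, 168, 163, 146], [15, 4, 45, 13, 18, 21], [13, -9, 46, 87, 84, 75], [15, 0, 47, 32, 33, 33], [11, -7, 48, 97, 95, 84], [5, -10, 49, 144, 141, 125], [11, -11, 50, 179, 175, 155], [19, -7, 50, 27, 28, 28], [10, -6, 50, 95, 92, 83], [15, 0, 51, 31, 33, 33], [9, -10, 52, 180, 174, 155], [-5, -9, 53, 160, 154, 139], [-2, -8, 54, 101, 101, 92], [11, -8, 56, 95, 91, 82], [15, -4, 56, 28, 29, 29], [14, -6, 57, 18, 18, 20], [6, -15, 60, 110, 110, 99]]
```

Call:
send_rows --pt "-0.02 0 0 0" --pt "-0.02 0 0 0" --pt "-0.02 0 0.0015 0" --pt "-0.02 0 0.0015 0" --claw 0.045

```text
clock: 17.9
eef_pos: [0.5379, -0.1066, 0.1179]
tool_rot: [-1.959, 0.468, 1.962]
ft_force: [-0.6, -0.9, -0.3]
opening: 0.0453
```

Call:
send_rows --pt "0.01 0 0 0" --pt "0.02 0 0 0" --pt "0.03 0 0 0" --pt "0.03 0 0 0"

```text
clock: 18.4
eef_pos: [0.5377, -0.1066, 0.0874]
tool_rot: [-1.958, 0.468, 1.963]
ft_force: [0.9, -0.6, 0.6]
opening: 0.045
```

Call:
send_rows --pt "0.006 0 0 0" --pt "0.012 0 0 0" --pt "0.012 0 0 0"

```text
clock: 18.77
eef_pos: [0.5381, -0.1067, 0.0763]
tool_rot: [-1.96, 0.468, 1.962]
ft_force: [-0.6, -0.2, 0.1]
opening: 0.0451
```

```bash
python3 - <<'E'
from h import *
plan([.539,-.107,.075],153.3)
p=arm.capture('side'); save(p,'s8.png');np.save('s8.npy',p); cv2.imwrite('pics/s8z.png',cv2.resize(p['img'][160:260,310:430,::-1],None,fx=6,fy=6,interpolation=cv2.INTER_CUBIC))
E
```

```text
t 18.77 tcp [ 0.5381 -0.1067  0.0763] jaw 153.2 j [-0.2   0.2  -0.23  1.14  0.   -1.3 ] F [-0.6 -0.2  0.1] op 0.0451
-> shift [ 0.0013 -0.0001 -0.0009] yaw -0.1
```

View pics/s8z.png

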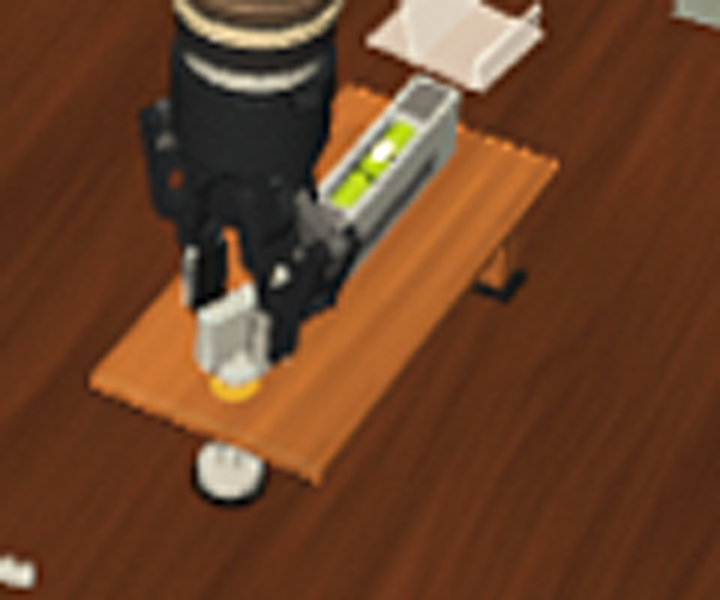

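The fingers now straddle the bar at about (235,330) in this view. Closing.

Call:
send_rows --pt "0 0 0 0" --pt "0 0 0 0" --pt "0 0 0 0" --pt "0 0 0 0" --claw 0.0

```text
clock: 19.32
eef_pos: [0.5389, -0.1069, 0.0772]
tool_rot: [-1.962, 0.468, 1.959]
ft_force: [0.5, -1.5, 1.9]
opening: 0.0106
```

Call:
send_rows --pt "0 0 0 7" --pt "0 0 0 15" --pt "0 0 0 24" --pt "0 0 0 33" --pt "0 0 0 42" --pt "0 0 0 51" --pt "0 0 0 60" --pt "0 0 0 68" --pt "0 0 0 72" --pt "0 0 0 72" --pt "0 0 0 72" --pt "0 0 0 72"

```text
clock: 20.82
eef_pos: [0.5393, -0.1076, 0.0773]
tool_rot: [-1.098, 1.278, 1.094]
ft_force: [3.2, -4.1, 1.2]
opening: 0.0111
```

Call:
send_rows --pt "0 0 0 0" --pt "0 0 0 0" --pt "0 0 0 0" --pt "0 0 0 0" --pt "0 0 0 0" --pt "0 0 0 0" --pt "0 0 0 0" --pt "0 0 0 0"

```text
clock: 21.82
eef_pos: [0.5393, -0.1076, 0.0773]
tool_rot: [-1.098, 1.278, 1.094]
ft_force: [3.2, -4.9, 1.6]
opening: 0.0108
```

```bash
cat >> h.py <<'E'
def bub2(p):
    S,o=bubble(p,''); r=o[1:5].mean(0); 
    blue=r[:,2]; g=(r[:,1]-r[:,2])
    m=(S>-.038)&(S<.032)
    w=np.clip(blue[m]-70,0,None); 
    gi=S[g>40]; vm=(gi.min()+gi.max())/2
    b=(w*S[m]).sum()/w.sum()
    return dict(vial=(round(gi.min()*1e3,1),round(gi.max()*1e3,1)),bub=round(b*1e3,1),off=round((b-vm)*1e3,1))
E
python3 - <<'E'
from h import *
plan([.539,-.107,.075],153.3)
p=arm.capture('side'); save(p,'s9.png');np.save('s9.npy',p); cv2.imwrite('pics/s9z.png',cv2.resize(p['img'][160:260,310:430,::-1],None,fx=6,fy=6,interpolation=cv2.INTER_CUBIC))
print(bub2(np.load('s6.npy',allow_pickle=True).item()),bub2(p),slope(p))
q=arm.capture('top');save(q,'t9.png');np.save('t9.npy',q); print(slope(q))
E
```

```text
t 21.82 tcp [ 0.5393 -0.1076  0.0773] jaw 81.2 j [-0.2   0.2  -0.23  1.14 -0.   -0.04] F [ 3.2 -4.9  1.6] op 0.0108
-> shift [0.0023 0.0004 0.0005] yaw -72.1
{'vial': (np.float64(-43.0), np.float64(38.0)), 'bub': np.float64(-14.2), 'off': np.float64(-11.7)} {'vial': (np.float64(-46.5), np.float64(33.0)), 'bub': np.float64(-4.7), 'off': np.float64(2.1)} (array([-1.62,  4.82, 73.22]), 1040)
(array([-3.75,  0.82, 74.33]), 1154)
```

View pics/s9z.png

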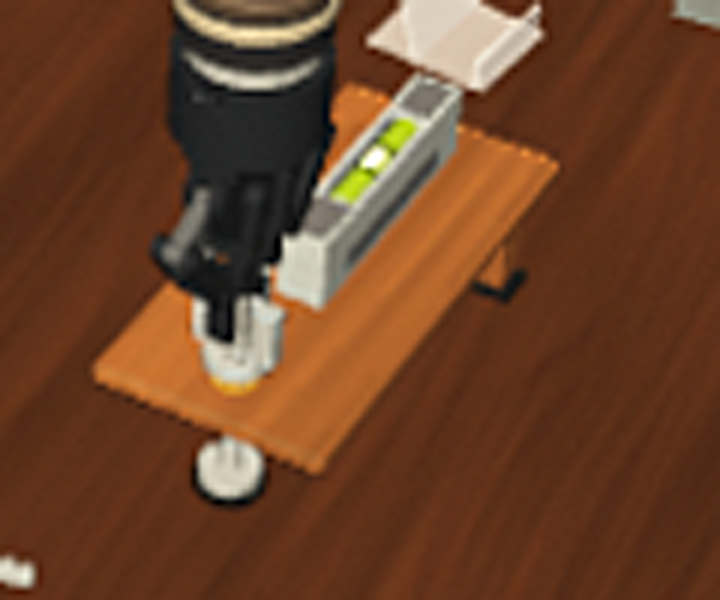

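```bash
python3 - <<'E'
from h import *
for n in ('s6','s9'):
    p=np.load(n+'.npy',allow_pickle=True).item()
    im=p['img'][...,::-1]
    c=proj(p,[[.528+.1008*-.035,-.211-.9949*.035,.111]])[0]; print(c)
    u,v=c.astype(int); cv2.imwrite(f'pics/{n}b.png',cv2.resize(im[v-20:v+20,u-25:u+25],None,fx=14,fy=14,interpolation=cv2.INTER_NEAREST))
p=np.load('s9.npy',allow_pickle=True).item()
S,o=bubble(p,'')
for i in range(60,280,3): print(round(S[i]*1000,1),[int(o[k,i].sum()) for k in range(7)],[int(o[k,i,2]) for k in range(7)])
E
```

```text
[370.95673147 187.1262341 ]
[370.95673147 187.1262341 ]
-60.0 [356, 331, 344, 348, 345, 336, 328] [108, 100, 105, 106, 105, 102, 100]
-58.5 [346, 315, 341, 348, 343, 330, 328] [105, 95, 104, 106, 105, 100, 100]
-57.0 [339, 316, 343, 343, 345, 336, 332] [103, 96, 105, 105, 106, 102, 102]
-55.5 [338, 346, 353, 342, 350, 354, 348] [103, 106, 108, 105, 108, 109, 107]
-54.0 [361, 387, 376, 359, 367, 384, 380] [110, 119, 116, 111, 115, 121, 119]
-52.5 [411, 427, 404, 402, 407, 426, 432] [127, 132, 125, 125, 128, 135, 137]
-51.0 [482, 467, 442, 455, 479, 481, 501] [150, 145, 138, 142, 150, 152, 160]
-49.5 [547, 513, 495, 513, 543, 542, 562] [171, 160, 154, 160, 171, 171, 179]
-48.0 [589, 552, 545, 567, 588, 592, 602] [183, 171, 163, 171, 184, 189, 192]
-46.5 [613, 574, 569, 589, 605, 615, 618] [190, 172, 159, 161, 179, 194, 199]
-45.0 [623, 573, 559, 564, 583, 602, 605] [189, 157, 137, 130, 150, 178, 192]
-43.5 [603, 547, 517, 511, 526, 555, 560] [171, 126, 96, 85, 105, 142, 169]
-42.0 [551, 501, 461, 452, 461, 490, 495] [132, 85, 46, 38, 59, 103, 137]
-40.5 [500, 450, 424, 409, 411, 424, 4
[... 3709 characters left out ...]
2, 123]
37.5 [384, 366, 365, 373, 376, 373, 364] [124, 118, 115, 115, 115, 116, 113]
39.0 [361, 343, 334, 338, 355, 359, 350] [114, 109, 105, 105, 109, 111, 107]
40.5 [357, 333, 332, 334, 348, 361, 349] [110, 103, 103, 103, 107, 110, 106]
42.0 [355, 333, 343, 343, 352, 363, 359] [109, 102, 105, 105, 108, 110, 109]
43.5 [346, 335, 348, 350, 358, 364, 363] [106, 102, 106, 107, 109, 111, 110]
45.0 [342, 340, 347, 353, 362, 365, 361] [104, 103, 105, 108, 111, 111, 110]
46.5 [356, 344, 347, 355, 362, 370, 352] [108, 104, 105, 108, 111, 113, 107]
48.0 [368, 346, 349, 356, 364, 374, 346] [112, 105, 105, 108, 111, 114, 105]
49.5 [369, 345, 348, 356, 367, 374, 351] [112, 104, 105, 108, 112, 114, 106]
```

View pics/s9b.png

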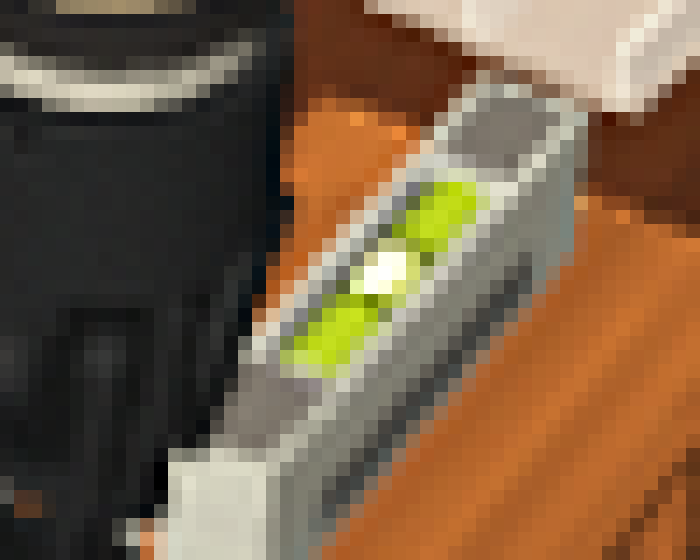

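View pics/t9.png

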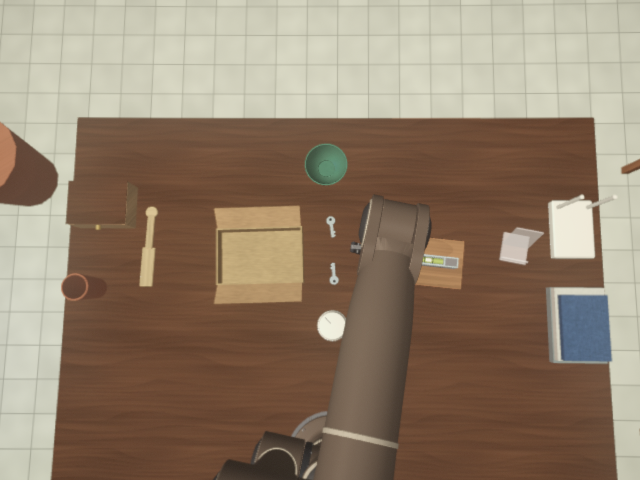

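The bubble spans about -15.6 to +1.2 mm and the rings sit at about -20 and +5 mm, so both centres fall near -7.2 mm and the bubble is centred. I'll release the knob, lift away, and check it again.

Call:
send_rows --pt "0 0 0 0" --pt "0 0 0 0" --pt "0 0 0 0" --claw 0.03

```text
clock: 22.3
eef_pos: [0.5381, -0.1064, 0.0765]
tool_rot: [-1.095, 1.278, 1.096]
ft_force: [0.2, 0.0, -0.0]
opening: 0.0302
```

Call:
send_rows --pt "-0.02 0 0 0" --pt "-0.06 0 0 0" --pt "-0.1 0 0 0" --pt "-0.1 0 0 0"

```text
clock: 22.8
eef_pos: [0.5401, -0.1069, 0.1802]
tool_rot: [-1.098, 1.274, 1.091]
ft_force: [-0.1, -0.1, -0.5]
opening: 0.0298
```

Call:
send_rows --pt "0 0 0 0" --pt "0 0 0 0" --pt "0 0 0 0" --pt "0 0 0 0" --pt "0 0 0 0" --pt "0 0 0 0" --pt "0 0 0 0" --pt "0 0 0 0" --claw 0.0

```text
clock: 23.8
eef_pos: [0.5385, -0.1068, 0.1768]
tool_rot: [-1.095, 1.278, 1.095]
ft_force: [0.1, -0.3, -0.5]
opening: 0.0001
```

```bash
python3 - <<'E'
from h import *
plan([.5265,-.189,.175],84)
p=arm.capture('side'); save(p,'s10.png');np.save('s10.npy',p)
u,v=371,187;cv2.imwrite('pics/s10b.png',cv2.resize(p['img'][v-40:v+30,u-40:u+40,::-1],None,fx=8,fy=8,interpolation=cv2.INTER_NEAREST))
print(slope(p)); S,o=bubble(p,'')
for k in (1,2,3,4):
    b=o[k,:,2]; m=(S>-.025)&(S<.015); s=S[m]; bb=b[m]; T=o[k].sum(1)[m]; h=(bb.max()+25)/2; ii=np.where(bb>h)[0]
    l=s<-.008; print(k,'bub',s[ii[0]]*1e3,s[ii[-1]]*1e3,(s[ii[0]]+s[ii[-1]])*500,'rings',s[l][np.argmin(T[l])]*1e3,s[~l][np.argmin(T[~l])]*1e3)
q=arm.capture('top');save(q,'t10.png');np.save('t10.npy',q); print(slope(q))
C=cloud(q).reshape(-1,3); I=q['img'].reshape(-1,3).astype(int)
m=(abs(C[:,0]-.525)<.06)&(abs(C[:,1]+.24)<.12)&(C[:,2]>.10)&(C[:,2]<.13)
P=C[m]; print('level top',len(P),np.median(P,0),cv2.minAreaRect(P[:,:2].astype(np.float32)))
E
```

```text
t 23.8 tcp [ 0.5385 -0.1068  0.1768] jaw 81.2 j [-0.2   0.17 -0.05  1.35 -0.   -0.04] F [ 0.1 -0.3 -0.5] op 0.0001
-> shift [ 0.0018 -0.0008 -0.0831] yaw -2.8
(array([-1.45,  1.68, 73.07]), 1278)
1 bub -12.999999999999929 0.5000000000000837 -6.249999999999922 rings -17.499999999999932 5.000000000000088
2 bub -13.999999999999929 1.0000000000000842 -6.499999999999923 rings -18.999999999999932 5.000000000000088
3 bub -14.99999999999993 1.5000000000000846 -6.749999999999923 rings -19.999999999999936 5.500000000000088
4 bub -15.99999999999993 2.0000000000000853 -6.999999999999923 rings -20.499999999999936 6.000000000000089
(array([ 0.42,  3.61, 74.6 ]), 864)
level top 263 [ 0.51970563 -0.29125055  0.11566276] ((0.5215145945549011, -0.29192471504211426), (0.06503412872552872, 0.02633625827729702), 84.18862915039062)
```

View pics/s10b.png

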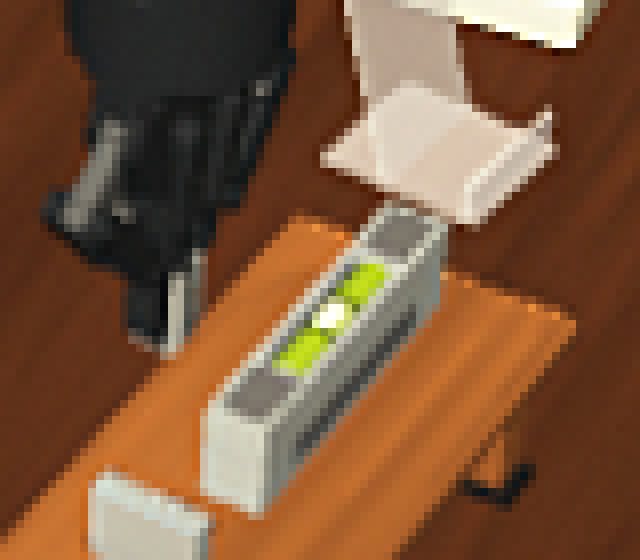

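Call:
send_rows --pt "0 -0.002 -0.03 -2.8" --pt "0 -0.004 -0.06 -2.8" --pt "0 -0.0058 -0.0863 -2.8" --pt "0.03 -0.0058 -0.0863 -2.8" --pt "0.06 -0.0058 -0.0863 -2.8" --pt "0.072 -0.0058 -0.0863 -2.8" --pt "0.075 -0.0058 -0.0863 -2.8" --pt "0.075 -0.0058 -0.0863 -2.8" --claw 0.0

```text
clock: 24.9
eef_pos: [0.5315, -0.193, 0.1027]
tool_rot: [-1.132, 1.256, 1.131]
ft_force: [-0.0, 1.1, 0.4]
opening: -0.0001
```

```bash
python3 - <<'E'
from h import *
plan([.531,-.193,.09],84.2)
p=arm.capture('side'); save(p,'s11.png')
u,v=371,187;cv2.imwrite('pics/s11b.png',cv2.resize(p['img'][v-40:v+30,u-40:u+40,::-1],None,fx=8,fy=8,interpolation=cv2.INTER_NEAREST))
E
```

```text
t 24.9 tcp [ 0.5315 -0.193   0.1027] jaw 84.0 j [-0.35  0.22 -0.15  1.2   0.   -0.24] F [-0.   1.1  0.4] op -0.0001
-> shift [ 0.0127  0.0005 -0.0001] yaw -0.2
```

View pics/s11b.png

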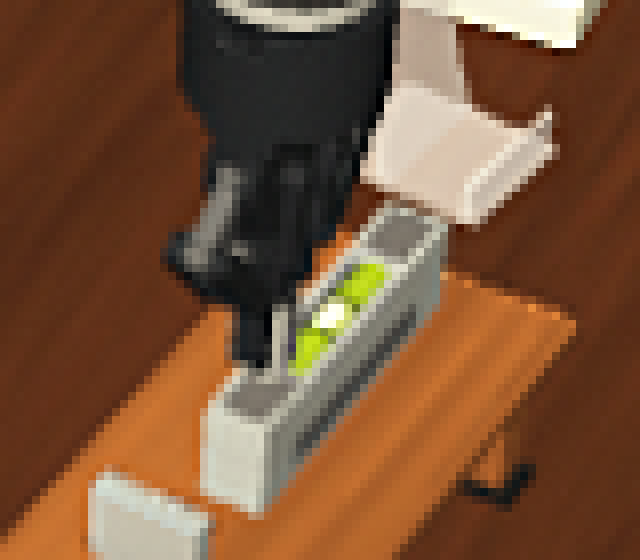

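Call:
send_rows --pt "0.005 0 0 0" --pt "0.008 0 0 0" --pt "0.009 0 0 0" --pt "0.009 0 0 0"

```text
clock: 25.45
eef_pos: [0.5309, -0.1929, 0.0927]
tool_rot: [-1.131, 1.257, 1.131]
ft_force: [0.5, -0.2, -0.3]
opening: 0.0002
```

Call:
send_rows --pt "0.001 0 0 0" --pt "0.002 0 0 0" --pt "0.002 0 0 0"

```text
clock: 25.82
eef_pos: [0.5309, -0.1929, 0.0907]
tool_rot: [-1.131, 1.257, 1.131]
ft_force: [-0.2, -0.7, 0.7]
opening: -0.0003
```

Call:
send_rows --pt "0.001 0 0 0" --pt "0.0015 0 0 0" --pt "0.0015 0 0 0"

```text
clock: 26.2
eef_pos: [0.5311, -0.1929, 0.0901]
tool_rot: [-1.132, 1.257, 1.131]
ft_force: [-1.8, 0.6, 4.9]
opening: 0.0001
```

Call:
send_rows --pt "0.0008 0 0 0" --pt "0.0008 0 0 0" --pt "0.0008 0 0 0" --pt "0.0008 0 0 0" --pt "0.0008 0 0 0" --pt "0.0008 0 0 0" --pt "0.0008 0 0 0" --pt "0.0008 0 0 0" --pt "0.0008 0 0 0" --pt "0.0008 0 0 0" --pt "0.0008 0 0 0" --pt "0.0008 0 0 0"

```text
clock: 27.7
eef_pos: [0.5312, -0.193, 0.0901]
tool_rot: [-1.132, 1.256, 1.13]
ft_force: [-2.8, 1.0, 9.7]
opening: 0.0002
```

```bash
python3 - <<'E'
from h import *
plan([.531,-.193,.09],84.2)
p=arm.capture('side'); save(p,'s12.png');np.save('s12.npy',p)
u,v=371,187;cv2.imwrite('pics/s12b.png',cv2.resize(p['img'][v-40:v+30,u-40:u+40,::-1],None,fx=8,fy=8,interpolation=cv2.INTER_NEAREST))
S,o=bubble(p,'')
for k in (1,2,3,4):
    b=o[k,:,2]; m=(S>-.025)&(S<.015); s=S[m]; bb=b[m]; T=o[k].sum(1)[m]; h=(bb.max()+25)/2; ii=np.where(bb>h)[0]
    l=s<-.008; print(k,'bub',(s[ii[0]]+s[ii[-1]])*500,'rings',s[l][np.argmin(T[l])]*1e3,s[~l][np.argmin(T[~l])]*1e3)
t=arm.capture('top'); save(t,'t12.png'); print(st()['ft_force'])
E
```

```text
t 27.7 tcp [ 0.5312 -0.193   0.0901] jaw 84.0 j [-0.35  0.22 -0.18  1.17  0.   -0.24] F [-2.8  1.   9.7] op 0.0002
-> shift [ 0.0001  0.0002 -0.0001] yaw -0.2
1 bub -6.499999999999923 rings -17.499999999999932 4.500000000000087
2 bub -6.749999999999923 rings -18.999999999999932 4.500000000000087
3 bub -6.999999999999923 rings -19.999999999999936 5.500000000000088
4 bub -7.249999999999924 rings -20.999999999999936 6.500000000000089
[-3.76069431  1.20297638  9.45972378]
```

View pics/s12b.png

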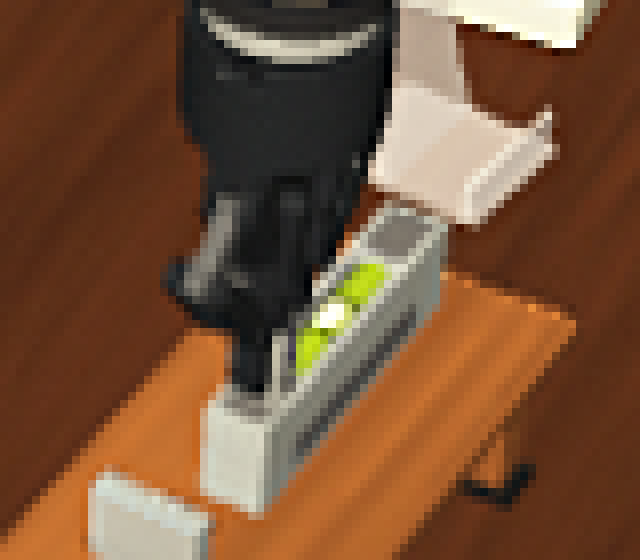

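View pics/s12.png

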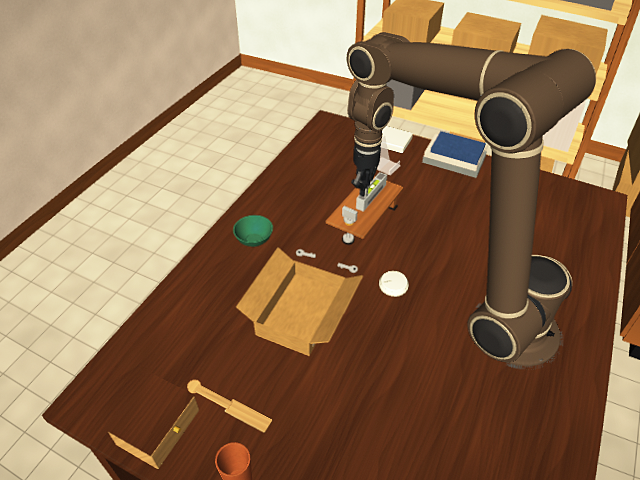

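The tips press on the solid end of the level at about (255,395) with about 9.5 N, steadily. The bubble is still centred, both flaps are open, and the other things are undisturbed. Handing in.

```bash
python3 -c "
from bench import arm
print(arm.close_job(), arm.get_state()['ft_force'])"
```

```text
the job is handed in; nothing more can be done
the job is handed in; nothing more can be done
```

The job is handed in, at about 28 s of the 72 s allowed. I folded both flaps back, laid the level along the shelf and let go of it. I then turned the knob about 72° clockwise, released it, and finished pressing on the end of the level nearest the knob.

**Last checks**
- **Flaps:** both stood at roughly 2.5 rad when measured after the fold; I nudged the far one a little more afterwards without re-measuring it.
- **Bubble:** centred between its rings to within about 0.5 mm in the side picture, both after letting go of the knob and while pressing.
- **Press:** steady at about 9.5 N downward, with a sideways force of 3–4 N on the tool.
- **Bowl, keys and other things:** they look untouched in the last side picture; I did not re-measure their positions.

**What disagreed**
- **Fingertip height:** the fingertips sit about 25 mm higher than the reported tool point. The first knob grasp therefore closed on top of the bar with about 6 N, without turning the knob, and I regrasped lower.
- **Shelf slope:** the depth-based readings were noisy, between -1.5 and +0.4 mrad after the turn, so I relied on the bubble instead.

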